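# Park the locking plunger of the vial carriage and slide the carriage out

## Task

The vial carriage is locked by the spring plunger with the grey T-grip. Pull the T-grip up just until you feel its stop, without straining it, twist it clockwise about 70 degrees and let it down into its rest notch so that the plunger stays retracted when you let go. Then slide the carriage by its finger post all the way to the other end of its rails; leave the glassware, pot and spanner around it where they are.

Things in the scene. Friction and masses are not known exactly. Their poses are not given: they have to be found in the camera images.
- fixture: Indexing slide on the bench: aluminium plate 150 x 270 x 12 mm, two guide rods along y between end blocks (43 mm high), a steel bracket (54 mm high) with the plunger, its axis at x +20, y +90 mm. Blue vial rack fixed on the carriage, x -62 to +4 mm, vials up to 70 mm above the bench. Origin: centre of the plate's underside; x across the rods, away from the robot at yaw 0, y left, z up.
- grip (a point): Centre of the plunger's grey T-grip: bar 44 mm long, 10 wide, 15 high on an 8 mm stem. x along the bar, y across it (pinch across y), z up. At the start the plunger is down, the bar along the fixture's x, this point 95.5 mm above the bench (bar 88 to 103 mm). Under it a notched steel crown, 26 mm across, its top 72 to 80 mm above the bench.
- plunger_lift (a joint): Lift, m: 0 down (locked), grows upward. Spring pushes down 5 N at 0, plus 0.25 N per mm; damped, 0.1 N per mm/s. A cross pin in the stem runs in deep slots of the crown, whose height is hand set and differs: the pin leaves the slots at some lift H of 10 to 18 mm; at H + 3 mm is a slightly springy stop (8 N per mm); the rest notch floor is at H - 3 mm. Pin, stop and nose bear at most 25 N.
- plunger_turn (a joint): Turn of the plunger about its vertical axis, rad: 0 as at the start (pin over its slots), grows clockwise seen from above. It turns only while the pin is lifted clear of the slots. The rest notches are centred at 1.22 (70 degrees) and have about 0.08 of play either way; the turn ends at 1.75. Turning it takes little effort.
- rest_pin: The plunger's cross pin (3 mm thick, 26 mm long, parallel to the T-grip's bar) with the stop collar and the 8 mm nose, which reaches 5 mm into the carriage when down. Origin: centre of the cross pin, 63.5 mm above the bench when the plunger is down; it rises and turns with the T-grip.
- plunger: The whole plunger with T-grip, stem and pin. Origin: on its axis, level with the bench top when the plunger is down.
- carriage (a joint): Travel of the carriage along the rods, m: 0 locked at the left (the fixture's +y end), 0.080 against the stop at the right (-y) end. Friction about 2.5 N. Locked while the plunger's nose is in it.
- post_top (a point): Top centre of the carriage's finger post: an upright black round post, 14 mm thick, from 38 to 86 mm above the bench; it moves along the fixture's -y with the carriage.
- beaker: Glass beaker, 51 mm across, 68 mm high, standing off the right end of the fixture; leave it. Origin: centre of its underside.
- wool_pot: Screw pot, 61 mm across, 59 mm high, off the left end of the fixture; leave it. Origin: centre of its underside.
- spanner: Open-ended spanner, 128 mm long, lying flat between the fixture and the robot; leave it. Origin: centre of its underside.

How it is judged:
On the way:
1. the plunger hangs retracted in its rest notch, let go, with the carriage still at its locked end (value of joint plunger_lift above 0.006 m and value of joint plunger_turn between 1.1 and 1.34 rad and velocity of joint plunger_lift between -0.005 and 0.005 m/s and contact force between the fingers and plunger below 0.3 N and value of joint carriage below 0.008 m), for 0.2 s.
At the end, for the whole second after the job is handed in: The plunger stays retracted in its rest notch (lifted more than 6 mm, turned 1.10 to 1.34 rad) and the carriage stands still within 4 mm of its right-hand end stop (value of joint plunger_lift above 0.006 m and value of joint plunger_turn between 1.1 and 1.34 rad and value of joint carriage above 0.076 m and velocity of joint carriage between -0.005 and 0.005 m/s); the robot touches nothing.
It fails at once if the plunger's pin, stop or nose is loaded with more than 25 N (contact force between rest_pin and anything else above 25 N).
It fails at once if the beaker, pot or spanner is displaced by more than 25 mm (distance of any of beaker, wool_pot, spanner from where it was at the start of the episode above 0.025 m).
It also fails if it takes over 67 s, if anything falls off the work surface, if the arm or the gripper's body presses on something with over 40 N, if the wrist force passes 120 N, or if a joint passes its speed limit or range.

## Robot

A 6-joint arm with a two-finger parallel gripper is mounted at the origin on a cart in front of the work surface, level with it; the furniture and walls round the work are solid. World frame = base frame: x ahead of the robot, y to its left, z up, the work surface at z = 0. Lengths are in m, angles in rad, forces in N, time in s.
With the tool pointing down it reaches from about 0.225 to 0.875 m from the base axis. Payload 3.4 kg.
Tool frame: the origin (TCP) lies at the very end of the fingers, on their centre line; the grasp point (between the pads) lies behind it (manip.grasp_offset is the z of the grasp point in the tool frame, in m); z points along the fingers, y is the line along which they close (so a half turn about z gives the same grasp; the last joint's range is limited). The gripper opens to 85 mm and grips with 20 to 120 N. Pads are 22 mm wide; open, the fingers measure 114 mm over their backs; the gripper's body (76 mm by 85 mm) begins 54 mm behind the grasp point. The pads swing forward as they close: fully open they stand 13 mm farther back than shut.
Start: joints at [-1.275, 0.276, 1.505, -0, 1.361, -0.121], TCP at [0.233, -0.526, 0.231] pointing down, gripper open.
Joint ranges: [-2.89, 2.89], [-0.75, 2.08], [0.22, 2.7], [-1.18, 4.32], [0.11, 2.71], [-2.7, 2.7]. Speed limits (rad/s): [2.57, 2.57, 3.14, 3.14, 3.14, 3.14].

## Interface

Orientations are given as a unit quaternion [w, x, y, z].
In Python, from rig import manip gives the robot as it stands.
- The arm moves only by the shell command python3 -m pendant 'ROWS' [FORCE]. ROWS is JSON, a list of rows, each an object of numbers: "dx", "dy", "dz": the shift along the tool's x, y, z in m; "rx", "ry", "rz": the turn, a rotation vector about the tool's x, y, z in degrees; "hand": the finger opening in m, from 0 to 0.0854. In form: [{"dx": .., "dy": .., "dz": .., "rx": .., "ry": .., "rz": .., "hand": ..}, ...]. A call has 1 to 12 rows; each row shifts and turns the commanded pose from where the row before left it, along the tool's axes as they then stand; what a row does not reach is not made up. A row lasts 1/12 s, in which the tool goes at most 41.7 mm and 7.16 degrees, less where a joint would pass 70% of its speed; a pose out of reach is approached as far as the arm can. A call is refused whole if a number of a shift passes 0.0417 or a number of a turn 7.16, either way. A call with a gripper value outside its range is refused whole. The fingers move at their own pace and stop on an object; FORCE is the grip in N (left out, the last holds). Time passes only in rows, so rows that do not move let the fingers close. It gives the time, the measured TCP pose, the force, the opening and the grip force at its end, in the units of the state.
- manip.get_state(): the state, without advancing time (a new reading comes with each control period).
- manip.get_image(name): name is "scene" or "top"; returns a dict with "frame" (420x560x3 uint8, red, green, blue), "fx", "fy", "cx", "cy" (pixels), "position" and "attitude" of the camera in the world. Camera axes: x right, y up, looking along -z (the intrinsics and any distortion apply to the point x, -y, -z); pixel columns grow to the right and rows downward; lengths in m; the calibration is good to about 2 mm. A picture is of the moment at which its call begins. There is no depth.
- manip.sign_off(): hands the job in; it is judged then, once.
The state is a dict: "clock": time; "qpos": joint angles; "qd": joint speeds; "effort": joint torques, N m; "position": TCP position; "ee_rot": TCP orientation; "contact_force": force on the tool from outside, world axes, zero at the start; "moment": the same for the moment, N m; "width": finger opening in m; "gripper_force": force on a finger pad.
Only numpy, scipy, OpenCV 4.12 (cv2) and the standard library are available. Lean on these libraries where they do the work, as an engineer would, in place of code of your own. Each camera call takes 0.05 s, during which the arm holds its last target. There are 200 camera calls.

## Working session

There is one attempt and no reset: what is moved stays moved. The work goes in short steps, Python scripts to look and compute and a shell command to move; the robot and the scene stay as the last step left them, time stands still between calls to the robot, and variables do not carry over. Pictures are saved under pics/ and viewed, at most 10 in all, crops included, and the job is handed in when it is done.

```bash
ls; mkdir -p pics
python3 - <<'E'
from rig import manip
import cv2,json,numpy as np
for n in("scene","top"):
    d=manip.get_image(n); cv2.imwrite(f"pics/{n}0.png",d["frame"][:,:,::-1])
    np.savez(f"pics/{n}0.npz",**d)
    print(n,{k:v for k,v in d.items() if k!="frame"})
print(manip.get_state(),manip.grasp_offset)
E
```

```text
pics
scene {'fx': 486.69029187742876, 'fy': 486.69029187742876, 'cx': 278.72997302026585, 'cy': 205.534483615067, 'position': array([-0.02595747,  0.36513824,  0.87155128]), 'attitude': array([-0.41111077, -0.15243083,  0.29776456,  0.84799118])}
top {'fx': 424.71359123208, 'fy': 424.71359123208, 'cx': 267.8071763366647, 'cy': 207.42916781953463, 'position': array([0.33801839, 0.00652492, 0.90955126]), 'attitude': array([ 0.70617499,  0.06751765, -0.06134543, -0.70213601])}
{'clock': 0.1, 'qpos': array([-1.27501743e+00,  2.76546267e-01,  1.50600902e+00, -3.11283449e-05,
        1.36074846e+00, -1.20995720e-01]), 'qd': array([ 0.00086249, -0.00082201, -0.00289408,  0.00155294, -0.00032266,
       -0.00084777]), 'effort': array([ 1.06309664e-03, -4.17699730e+01, -2.46405065e+01, -2.45031079e-04,
        5.82926965e-03, -1.09450292e-05]), 'position': array([ 0.23261114, -0.52531411,  0.23051697]), 'ee_rot': array([-8.50955046e-04,  9.78364792e-01,  2.06885477e-01, -8.98338175e-05]), 'contact_force': array([-0.38828198,  1.57790313, -0.20923727]), 'moment': array([ 0.02195455, -0.07373366,  0.05589175]), 'gripper_force': 0.0, 'width': 0.08534376060452287} -0.0187
```

View pics/scene0.png

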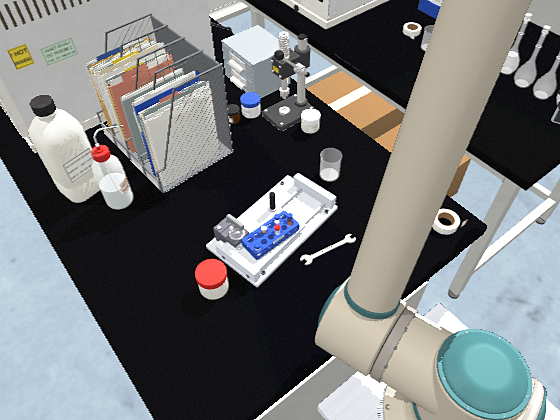

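View pics/top0.png

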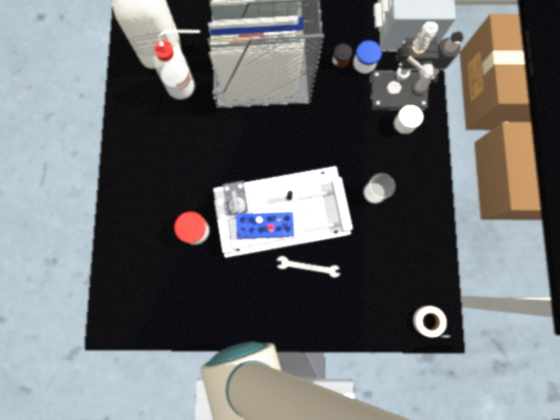

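The scene view shows the fixture at about (275,228), with the T-grip bracket near (230,230) and the post at (272,200). In the top view the fixture is at (283,211), the bracket at (235,200) and the post at (290,195). I'll enlarge both.

Run:
```python
import cv2,numpy as np
a=cv2.imread("pics/scene0.png")[165:290,200:345]; b=cv2.imread("pics/top0.png")[160:260,205:355]
cv2.imwrite("pics/c1.png",cv2.resize(a,None,fx=4.8,fy=4.8,interpolation=cv2.INTER_CUBIC))
cv2.imwrite("pics/c2.png",cv2.resize(b,None,fx=5,fy=5,interpolation=cv2.INTER_CUBIC))
```

```text
(no output)
```

View pics/c1.png

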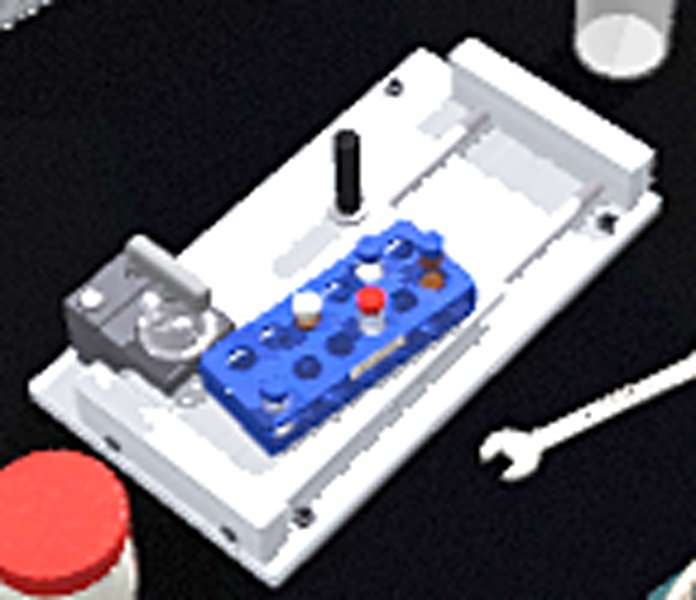

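View pics/c2.png

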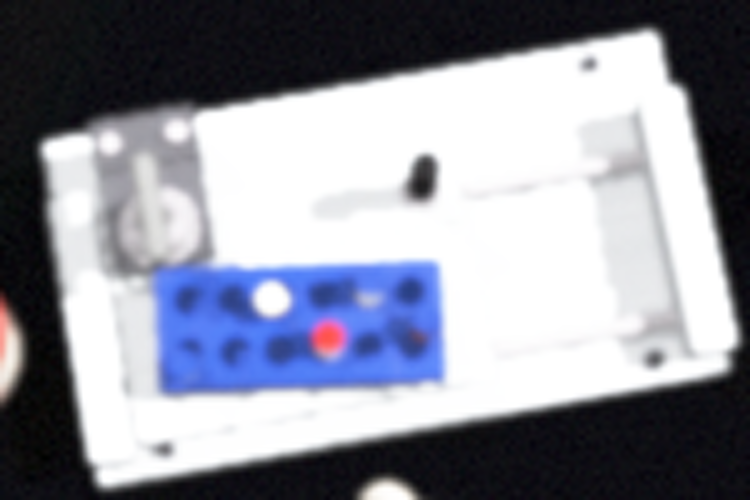

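The T-grip bar's top centre is at about scene crop (170,262) and top crop (151,208). The post top is at scene crop (346,134) and top crop (427,163). The plate corners are clear in both. Next I'll triangulate and fit the fixture.

```bash
cat > h.py <<'E'
import numpy as np
from scipy.spatial.transform import Rotation as R
from scipy.optimize import least_squares
class Cam:
    def __init__(s,d):
        q=d["attitude"]; s.R=R.from_quat([q[1],q[2],q[3],q[0]]).as_matrix(); s.p=d["position"]
        s.f=float(d["fx"]); s.c=np.array([d["cx"],d["cy"]])
    def proj(s,P):
        v=(np.atleast_2d(P)-s.p)@s.R; return np.c_[v[:,0],-v[:,1]]/-v[:,2:]*s.f+s.c
def tri(cs,us):
    r=least_squares(lambda P:np.concatenate([(c.proj(P)[0]-u) for c,u in zip(cs,us)]),[.4,0,.05]); return r.x,np.abs(r.fun).max()
E
python3 - <<'E'
from h import *
S,T=[Cam(np.load(f"pics/{n}0.npz")) for n in("scene","top")]
s=lambda *a:np.array(a)/4.8+[200,165]
t=lambda *a:np.array(a)/5+[205,160]
for n,a,b in(("grip",s(170,262),t(151,208)),("post",s(346,134),t(427,163)),("barA",s(137,243),t(145,157)),("barB",s(203,283),t(157,258))):
    print(n,tri([S,T],[a,b]))
L=np.array([[75,135,12],[75,-135,12],[-75,-135,12],[-75,135,12],[20,90,103]])/1e3
us=np.array([s(30,388),s(430,48),s(660,196),s(275,575),s(170,262)]); ut=np.array([t(40,146),t(655,30),t(735,370),t(100,486),t(151,208)])
def P(v): return L@R.from_euler("z",v[2]).as_matrix().T+[v[0],v[1],0]
for nm,w in(("both",(1,1)),("S",(1,0)),("T",(0,1))):
    r=least_squares(lambda v:np.concatenate([w[0]*(S.proj(P(v))-us).ravel(),w[1]*(T.proj(P(v))-ut).ravel()]),[.35,0,0])
    print(nm,r.x,P(r.x)[4]); print(r.fun.reshape(-1,2).round(1).tolist())
E
```

```text
grip (array([0.49868922, 0.07780817, 0.10124059]), np.float64(0.2337505377826119))
post (array([ 0.5206341 , -0.03036452,  0.08416153]), np.float64(0.07831022811757293))
barA (array([0.52008611, 0.08089071, 0.09518183]), np.float64(0.07057290224122426))
barB (array([0.47837945, 0.07484056, 0.10535389]), np.float64(0.3105004693763931))
both [ 0.49512409 -0.01425063  0.1897318 ] [0.49779159 0.07790621 0.103     ]
[[-0.0, -1.2], [-1.6, -1.0], [0.8, -0.3], [0.4, 0.0], [0.4, -0.2], [0.7, -0.0], [-0.4, 1.0], [-1.4, 0.1], [0.1, 0.3], [-0.3, 0.1]]
S [ 0.49402491 -0.01344921  0.1848085 ] [0.49714609 0.07869338 0.103     ]
[[-0.2, -0.9], [-1.2, -0.5], [1.0, 0.4], [0.0, 0.6], [0.2, 0.2], [0.0, 0.0], [-0.0, 0.0], [-0.0, 0.0], [-0.0, 0.0], [-0.0, 0.0]]
T [ 0.49579433 -0.01480191  0.19341729] [0.49812217 0.07736414 0.103     ]
[[0.0, -0.0], [-0.0, -0.0], [0.0, -0.0], [0.0, -0.0], [0.0, -0.0], [0.9, -0.1], [-0.3, 0.5], [-1.1, -0.4], [0.5, 0.2], [-0.0, -0.1]]
```

```bash
R='{"dx":0.0203,"dy":-0.0185,"hand":0.04}'; python3 -m pendant '[{"dx":0.0203,"dy":-0.0185,"hand":0.04},{"dx":0.0203,"dy":-0.0185},{"dx":0.0203,"dy":-0.0185},{"dx":0.0203,"dy":-0.0185},{"dx":0.0203,"dy":-0.0185},{"dx":0.0203,"dy":-0.0185},{"dx":0.0203,"dy":-0.0185},{"dx":0.0203,"dy":-0.0185},{"dx":0.0203,"dy":-0.0185},{"dx":0.0203,"dy":-0.0185},{"dx":0.0203,"dy":-0.0185},{"dx":0.0203,"dy":-0.0185}]' 
python3 -m pendant '[{"dx":0.0203,"dy":-0.0185},{"dx":0.0203,"dy":-0.0185},{"dx":0.0203,"dy":-0.0185},{"dx":0.0203,"dy":-0.0185},{"dx":0.0203,"dy":-0.0185},{"dx":0.0203,"dy":-0.0185},{"dx":0.0203,"dy":-0.0185},{"dx":0.0203,"dy":-0.0185},{"dx":0.0203,"dy":-0.0185},{"dx":0.0203,"dy":-0.0185},{"dx":0.0203,"dy":-0.0185},{"dx":0.0203,"dy":-0.0185}]'
python3 -m pendant '[{"rz":-7},{"rz":-7},{"rz":-7},{"rz":-7},{"rz":-7},{"rz":-7},{"rz":-7},{"rz":-7},{"rz":-7},{"rz":-7},{"rz":-7},{"rz":-7}]'
python3 -m pendant '[{"rz":-7},{"rz":-7},{"rz":-7},{"rz":-7},{"rz":-7},{"rz":-7},{"rz":-7},{"rz":-7},{"rz":-7},{"rz":-7},{"rz":-7},{"rz":-6}]'
cat >> h.py <<'E'
def delta(st,P,yaw):
    q=st["ee_rot"]; M=R.from_quat([q[1],q[2],q[3],q[0]])
    D=R.from_euler("z",yaw)*R.from_euler("x",np.pi)
    return M.inv().apply(np.array(P)-st["position"]).round(4),(M.inv()*D).as_rotvec(degrees=True).round(2)
def show(st):
    print(round(st["clock"],2),st["position"].round(4),"F",st["contact_force"].round(2),"M",st["moment"].round(2),"w",round(st["width"],4),"g",round(st["gripper_force"],1),"q6",st["qpos"][5].round(2))
E
python3 -c "
from h import *
from rig import manip
s=manip.get_state();show(s);print(delta(s,[.498,.078,.12],.19+np.pi))"
```

```text
0.1 [ 0.2326 -0.5253  0.2305] F [-0.39  1.58 -0.21] M [ 0.02 -0.07  0.06] w 0.0853 g 0.0 q6 -0.12
(array([ 0.4869, -0.444 ,  0.1114]), array([-0.0000e+00, -1.4000e-01, -1.6701e+02]))invalid input
invalid input
invalid input
invalid input
```

```bash
python3 -m pendant '[{"dx":0.0203,"dy":-0.0185,"dz":0,"rx":0,"ry":0,"rz":0,"hand":0.04}]'; python3 -m pendant '[{"dx":0.0203,"dy":-0.0185,"dz":0.0,"rx":0.0,"ry":0.0,"rz":0.0,"hand":0.04}]' 40
```

```text
clock: 0.18
position: [0.2426, -0.5043, 0.2303]
ee_rot: [0.001, 0.979, 0.205, -0.001]
contact_force: [-0.0, -0.4, 0.9]
width: 0.0754
gripper_force: 0.0
clock: 0.27
position: [0.2546, -0.4756, 0.2304]
ee_rot: [-0.001, 0.979, 0.206, -0.0]
contact_force: [1.7, 1.1, -0.4]
width: 0.0638
gripper_force: 0.0
```

```bash
python3 -m pendant '[{"dx":0.028,"dy":-0.0255,"dz":0,"rx":0,"ry":0,"rz":0,"hand":0.04},{"dx":0.028,"dy":-0.0255,"dz":0,"rx":0,"ry":0,"rz":0,"hand":0.04},{"dx":0.028,"dy":-0.0255,"dz":0,"rx":0,"ry":0,"rz":0,"hand":0.04},{"dx":0.028,"dy":-0.0255,"dz":0,"rx":0,"ry":0,"rz":0,"hand":0.04},{"dx":0.028,"dy":-0.0255,"dz":0,"rx":0,"ry":0,"rz":0,"hand":0.04},{"dx":0.028,"dy":-0.0255,"dz":0,"rx":0,"ry":0,"rz":0,"hand":0.04},{"dx":0.028,"dy":-0.0255,"dz":0,"rx":0,"ry":0,"rz":0,"hand":0.04},{"dx":0.028,"dy":-0.0255,"dz":0,"rx":0,"ry":0,"rz":0,"hand":0.04},{"dx":0.028,"dy":-0.0255,"dz":0,"rx":0,"ry":0,"rz":0,"hand":0.04},{"dx":0.028,"dy":-0.0255,"dz":0,"rx":0,"ry":0,"rz":0,"hand":0.04},{"dx":0.028,"dy":-0.0255,"dz":0,"rx":0,"ry":0,"rz":0,"hand":0.04},{"dx":0.028,"dy":-0.0255,"dz":0,"rx":0,"ry":0,"rz":0,"hand":0.04}]'
python3 -m pendant '[{"dx":0.028,"dy":-0.0255,"dz":0,"rx":0,"ry":0,"rz":0,"hand":0.04},{"dx":0.028,"dy":-0.0255,"dz":0,"rx":0,"ry":0,"rz":0,"hand":0.04},{"dx":0.028,"dy":-0.0255,"dz":0,"rx":0,"ry":0,"rz":0,"hand":0.04},{"dx":0.028,"dy":-0.0255,"dz":0,"rx":0,"ry":0,"rz":0,"hand":0.04},{"dx":0,"dy":0,"dz":0,"rx":0,"ry":0,"rz":-7,"hand":0.04},{"dx":0,"dy":0,"dz":0,"rx":0,"ry":0,"rz":-7,"hand":0.04},{"dx":0,"dy":0,"dz":0,"rx":0,"ry":0,"rz":-7,"hand":0.04},{"dx":0,"dy":0,"dz":0,"rx":0,"ry":0,"rz":-7,"hand":0.04},{"dx":0,"dy":0,"dz":0,"rx":0,"ry":0,"rz":-7,"hand":0.04},{"dx":0,"dy":0,"dz":0,"rx":0,"ry":0,"rz":-7,"hand":0.04},{"dx":0,"dy":0,"dz":0,"rx":0,"ry":0,"rz":-7,"hand":0.04},{"dx":0,"dy":0,"dz":0,"rx":0,"ry":0,"rz":-7,"hand":0.04}]'
python3 -m pendant '[{"dx":0,"dy":0,"dz":0,"rx":0,"ry":0,"rz":-7,"hand":0.04},{"dx":0,"dy":0,"dz":0,"rx":0,"ry":0,"rz":-7,"hand":0.04},{"dx":0,"dy":0,"dz":0,"rx":0,"ry":0,"rz":-7,"hand":0.04},{"dx":0,"dy":0,"dz":0,"rx":0,"ry":0,"rz":-7,"hand":0.04},{"dx":0,"dy":0,"dz":0,"rx":0,"ry":0,"rz":-7,"hand":0.04},{"dx":0,"dy":0,"dz":0,"rx":0,"ry":0,"rz":-7,"hand":0.04},{"dx":0,"dy":0,"dz":0,"rx":0,"ry":0,"rz":-7,"hand":0.04},{"dx":0,"dy":0,"dz":0,"rx":0,"ry":0,"rz":-7,"hand":0.04},{"dx":0,"dy":0,"dz":0,"rx":0,"ry":0,"rz":-7,"hand":0.04},{"dx":0,"dy":0,"dz":0,"rx":0,"ry":0,"rz":-7,"hand":0.04},{"dx":0,"dy":0,"dz":0,"rx":0,"ry":0,"rz":-7,"hand":0.04},{"dx":0,"dy":0,"dz":0,"rx":0,"ry":0,"rz":-7,"hand":0.04}]' >/dev/null
python3 -c "
from h import *
from rig import manip
s=manip.get_state();show(s);print(delta(s,[.498,.078,.12],.19+np.pi))"
```

```text
clock: 1.27
position: [0.4383, -0.0578, 0.2311]
ee_rot: [0.0, 0.978, 0.207, -0.0]
contact_force: [0.8, -0.1, 0.1]
width: 0.0397
gripper_force: 0.0
clock: 2.27
position: [0.499, 0.0789, 0.2308]
ee_rot: [-0.0, 0.765, 0.644, -0.0]
contact_force: [1.0, 0.1, -0.3]
width: 0.0397
gripper_force: 0.0
3.27 [0.499  0.0789 0.2308] F [-0.35  0.33  0.13] M [ 0.01  0.03 -0.01] w 0.0399 g 0.0 q6 -1.28
(array([ 0.0007, -0.0011,  0.1108]), array([-1.000e-02, -6.000e-02, -2.666e+01]))
```

```bash
python3 -m pendant '[{"dx":0,"dy":0,"dz":0.02,"rx":0,"ry":0,"rz":-6.7,"hand":0.04},{"dx":0,"dy":0,"dz":0.025,"rx":0,"ry":0,"rz":-6.7,"hand":0.04},{"dx":0,"dy":0,"dz":0.025,"rx":0,"ry":0,"rz":-6.7,"hand":0.04},{"dx":0,"dy":0,"dz":0.02,"rx":0,"ry":0,"rz":-6.6,"hand":0.04},{"dx":0.0007,"dy":-0.0007,"dz":0.014,"rx":0,"ry":0,"rz":0,"hand":0.04},{"dx":0,"dy":0,"dz":0,"rx":0,"ry":0,"rz":0,"hand":0.04},{"dx":0,"dy":0,"dz":0,"rx":0,"ry":0,"rz":0,"hand":0.04}]' 25
python3 - <<'E'
from h import *
from rig import manip
import cv2
s=manip.get_state();show(s);print(delta(s,[.498,.078,.0845],.19+np.pi))
a=manip.get_image("scene"); b=manip.get_image("top")
x=cv2.resize(a["frame"][150:280,180:320,::-1],(400,371)); y=cv2.resize(b["frame"][150:260,200:310,::-1],(400,371))
cv2.imwrite("pics/d.png",np.hstack([x,y]))
E
```

```text
clock: 3.85
position: [0.4982, 0.0781, 0.1266]
ee_rot: [-0.001, -0.092, 0.996, 0.0]
contact_force: [1.0, -0.3, -0.0]
width: 0.04
gripper_force: 0.0
3.85 [0.4982 0.0781 0.1266] F [ 0.95 -0.28 -0.02] M [-0.09  0.05  0.03] w 0.04 g 0.0 q6 -1.74
(array([ 0.0001, -0.    ,  0.0421]), array([ 0.02, -0.13, -0.33]))
```

View pics/d.png

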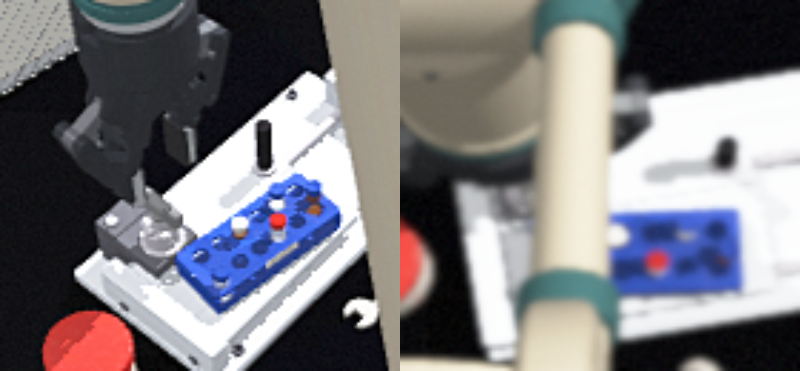

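The left view shows the two fingers straddling the T-bar, at about (140,190) and (185,150). The bar lies between them at (160,205). I'll descend and close.

```bash
python3 -m pendant '[{"dx":0,"dy":0,"dz":0.014,"rx":0,"ry":0,"rz":0,"hand":0.04},{"dx":0,"dy":0,"dz":0.014,"rx":0,"ry":0,"rz":0,"hand":0.04},{"dx":0,"dy":0,"dz":0.014,"rx":0,"ry":0,"rz":0,"hand":0.04},{"dx":0,"dy":0,"dz":0,"rx":0,"ry":0,"rz":0,"hand":0.03},{"dx":0,"dy":0,"dz":0,"rx":0,"ry":0,"rz":0,"hand":0.02},{"dx":0,"dy":0,"dz":0,"rx":0,"ry":0,"rz":0,"hand":0.016},{"dx":0,"dy":0,"dz":0,"rx":0,"ry":0,"rz":0,"hand":0.014}]' 25
python3 -m pendant '[{"dx":0,"dy":0,"dz":0,"rx":0,"ry":0,"rz":0,"hand":0.012},{"dx":0,"dy":0,"dz":0,"rx":0,"ry":0,"rz":0,"hand":0.011},{"dx":0,"dy":0,"dz":0,"rx":0,"ry":0,"rz":0,"hand":0.008},{"dx":0,"dy":0,"dz":0,"rx":0,"ry":0,"rz":0,"hand":0.004},{"dx":0,"dy":0,"dz":0,"rx":0,"ry":0,"rz":0,"hand":0.0},{"dx":0,"dy":0,"dz":0,"rx":0,"ry":0,"rz":0,"hand":0.0}]'
python3 -c "
from h import *
from rig import manip
s=manip.get_state();show(s);print(delta(s,[.498,.078,.0845],.19+np.pi))"
```

```text
clock: 4.53
position: [0.5, 0.0781, 0.0866]
ee_rot: [0.001, -0.092, 0.996, -0.0]
contact_force: [-0.5, -1.0, -0.2]
width: 0.0139
gripper_force: 0.0
clock: 5.03
position: [0.4996, 0.0792, 0.0863]
ee_rot: [0.001, -0.092, 0.996, 0.001]
contact_force: [-0.7, 4.6, 6.2]
width: 0.0091
gripper_force: 26.1
5.03 [0.4996 0.0792 0.0863] F [-0.66  4.58  6.16] M [0.8 0.1 0. ] w 0.0091 g 26.1 q6 -1.74
(array([ 0.0018, -0.0009,  0.0018]), array([ 0.09,  0.14, -0.35]))
```

```bash
python3 -m pendant '[{"dx":0,"dy":0.0008,"dz":-0.001,"rx":0,"ry":0,"rz":0,"hand":0},{"dx":0,"dy":0,"dz":-0.001,"rx":0,"ry":0,"rz":0,"hand":0.0},{"dx":0,"dy":0,"dz":-0.001,"rx":0,"ry":0,"rz":0,"hand":0},{"dx":0,"dy":0,"dz":-0.001,"rx":0,"ry":0,"rz":0,"hand":0},{"dx":0,"dy":0,"dz":0,"rx":0,"ry":0,"rz":0,"hand":0.0},{"dx":0,"dy":0,"dz":0,"rx":0,"ry":0,"rz":0,"hand":0}]' 35
python3 -m pendant '[{"dx":0,"dy":0,"dz":-0.001,"rx":0,"ry":0,"rz":0,"hand":0},{"dx":0,"dy":0,"dz":-0.001,"rx":0,"ry":0,"rz":0,"hand":0.0},{"dx":0,"dy":0,"dz":-0.001,"rx":0,"ry":0,"rz":0,"hand":0},{"dx":0,"dy":0,"dz":-0.001,"rx":0,"ry":0,"rz":0,"hand":0},{"dx":0,"dy":0,"dz":0,"rx":0,"ry":0,"rz":0,"hand":0.0},{"dx":0,"dy":0,"dz":0,"rx":0,"ry":0,"rz":0,"hand":0}]'
```

```text
clock: 5.53
position: [0.4995, 0.0792, 0.0888]
ee_rot: [0.001, -0.092, 0.996, 0.0]
contact_force: [4.1, 3.6, -6.6]
width: 0.0089
gripper_force: 35.7
clock: 6.03
position: [0.4995, 0.0793, 0.0926]
ee_rot: [0.001, -0.092, 0.996, 0.0]
contact_force: [3.7, 3.9, -8.0]
width: 0.0094
gripper_force: 35.5
```

```bash
python3 -m pendant '[{"dx":-0.0007,"dy":0.0007,"dz":-0.001,"rx":0,"ry":0,"rz":0,"hand":0},{"dx":0,"dy":0,"dz":-0.001,"rx":0,"ry":0,"rz":0,"hand":0.0},{"dx":0,"dy":0,"dz":-0.001,"rx":0,"ry":0,"rz":0,"hand":0},{"dx":0,"dy":0,"dz":-0.001,"rx":0,"ry":0,"rz":0,"hand":0},{"dx":0,"dy":0,"dz":0,"rx":0,"ry":0,"rz":0,"hand":0.0},{"dx":0,"dy":0,"dz":0,"rx":0,"ry":0,"rz":0,"hand":0}]'
python3 -m pendant '[{"dx":0,"dy":0,"dz":-0.001,"rx":0,"ry":0,"rz":0,"hand":0},{"dx":0,"dy":0,"dz":-0.001,"rx":0,"ry":0,"rz":0,"hand":0.0},{"dx":0,"dy":0,"dz":0,"rx":0,"ry":0,"rz":0,"hand":0},{"dx":0,"dy":0,"dz":0,"rx":0,"ry":0,"rz":0,"hand":0}]'
```

```text
clock: 6.53
position: [0.4995, 0.0793, 0.0973]
ee_rot: [0.0, -0.092, 0.996, -0.0]
contact_force: [4.5, 0.3, -8.5]
width: 0.0092
gripper_force: 35.2
clock: 6.87
position: [0.4995, 0.0794, 0.0995]
ee_rot: [0.0, -0.092, 0.996, -0.0]
contact_force: [4.3, -1.3, -9.4]
width: 0.009
gripper_force: 35.3
```

```bash
Z='{"dx":0,"dy":0,"dz":0,"rx":0,"ry":0,"rz":0,"hand":0}'
python3 -m pendant '[{"dx":0,"dy":0,"dz":-0.001,"rx":0,"ry":0,"rz":0,"hand":0},{"dx":0,"dy":0,"dz":0,"rx":0,"ry":0,"rz":0,"hand":0},{"dx":0,"dy":0,"dz":0,"rx":0,"ry":0,"rz":0,"hand":0}]' | egrep 'pos|cont'
python3 -m pendant '[{"dx":0,"dy":0,"dz":-0.001,"rx":0,"ry":0,"rz":0,"hand":0},{"dx":0,"dy":0,"dz":0,"rx":0,"ry":0,"rz":0,"hand":0},{"dx":0,"dy":0,"dz":0,"rx":0,"ry":0,"rz":0,"hand":0}]' | egrep 'pos|cont'
```

```text
position: [0.4994, 0.0794, 0.1004]
contact_force: [5.0, -2.2, -9.1]
position: [0.4994, 0.0794, 0.1014]
contact_force: [4.7, -2.0, -9.8]
```

```bash
python3 -m pendant '[{"dx":0,"dy":0,"dz":-0.001,"rx":0,"ry":0,"rz":0,"hand":0},{"dx":0,"dy":0,"dz":0,"rx":0,"ry":0,"rz":0,"hand":0},{"dx":0,"dy":0,"dz":0,"rx":0,"ry":0,"rz":0,"hand":0}]' | egrep 'pos|cont'
python3 -m pendant '[{"dx":0,"dy":0,"dz":-0.001,"rx":0,"ry":0,"rz":0,"hand":0},{"dx":0,"dy":0,"dz":0,"rx":0,"ry":0,"rz":0,"hand":0},{"dx":0,"dy":0,"dz":0,"rx":0,"ry":0,"rz":0,"hand":0}]' | egrep 'pos|cont|wid'
```

```text
position: [0.4995, 0.0794, 0.1022]
contact_force: [6.3, -1.8, -11.2]
position: [0.4994, 0.0794, 0.1023]
contact_force: [6.7, -1.8, -16.0]
width: 0.0088
```

Stop felt: lift held at z 0.1023 while force jumped about 5 N. I'll back off slightly and start the twist.

```bash
python3 -m pendant '[{"dx":0,"dy":0,"dz":0.0008,"rx":0,"ry":0,"rz":0,"hand":0},{"dx":0,"dy":0,"dz":0.0004,"rx":0,"ry":0,"rz":0,"hand":0},{"dx":0,"dy":0,"dz":0,"rx":0,"ry":0,"rz":0,"hand":0}]' | egrep 'pos|cont'
python3 -m pendant '[{"dx":0,"dy":0,"dz":0,"rx":0,"ry":0,"rz":4,"hand":0},{"dx":0,"dy":0,"dz":0,"rx":0,"ry":0,"rz":4,"hand":0},{"dx":0,"dy":0,"dz":0,"rx":0,"ry":0,"rz":4,"hand":0},{"dx":0,"dy":0,"dz":0,"rx":0,"ry":0,"rz":0,"hand":0}]' | egrep 'pos|cont|wid'
python3 -c "
from h import *
from rig import manip
s=manip.get_state();show(s);print(delta(s,[.4995,.0794,.102],.19+np.pi-1.22))"
```

```text
position: [0.4994, 0.0794, 0.1019]
contact_force: [4.0, -1.4, -9.3]
position: [0.4994, 0.0795, 0.102]
contact_force: [4.6, -2.0, -10.0]
width: 0.0093
8.45 [0.4994 0.0795 0.102 ] F [  4.62  -2.03 -10.02] M [-0.32 -0.9  -0.01] w 0.0093 g 35.5 q6 -1.52
(array([-0.0001, -0.0001,  0.    ]), array([-1.000e-02,  3.000e-02,  5.747e+01]))
```

```bash
python3 -m pendant '[{"dx":0,"dy":0,"dz":0,"rx":0,"ry":0,"rz":6,"hand":0},{"dx":0,"dy":0,"dz":0,"rx":0,"ry":0,"rz":6,"hand":0},{"dx":0,"dy":0,"dz":0,"rx":0,"ry":0,"rz":6,"hand":0},{"dx":0,"dy":0,"dz":0,"rx":0,"ry":0,"rz":6,"hand":0},{"dx":0,"dy":0,"dz":0,"rx":0,"ry":0,"rz":0,"hand":0}]' | egrep 'pos|cont'
python3 -m pendant '[{"dx":0,"dy":0,"dz":0,"rx":0,"ry":0,"rz":6,"hand":0},{"dx":0,"dy":0,"dz":0,"rx":0,"ry":0,"rz":6,"hand":0},{"dx":0,"dy":0,"dz":0,"rx":0,"ry":0,"rz":6,"hand":0},{"dx":0,"dy":0,"dz":0,"rx":0,"ry":0,"rz":6,"hand":0},{"dx":0,"dy":0,"dz":0,"rx":0,"ry":0,"rz":6,"hand":0},{"dx":0,"dy":0,"dz":0,"rx":0,"ry":0,"rz":3.5,"hand":0},{"dx":0,"dy":0,"dz":0,"rx":0,"ry":0,"rz":0,"hand":0},{"dx":0,"dy":0,"dz":0,"rx":0,"ry":0,"rz":0,"hand":0}]' | egrep 'pos|cont|wid'
python3 -c "
from h import *
from rig import manip
s=manip.get_state();show(s);print(delta(s,[.4995,.0794,.102],.19+np.pi-1.22))"
```

```text
position: [0.4995, 0.0798, 0.102]
contact_force: [5.9, -1.1, -10.0]
position: [0.4998, 0.0802, 0.1021]
contact_force: [5.3, 0.1, -10.0]
width: 0.0086
9.53 [0.4998 0.0802 0.1021] F [ 5.29  0.14 -9.97] M [-0.03 -0.87  0.02] w 0.0086 g 35.5 q6 -0.52
(array([-0.0005, -0.0006,  0.0001]), array([ 0.08, -0.01,  0.07]))
```

```bash
python3 -m pendant '[{"dx":0,"dy":0,"dz":0.001,"rx":0,"ry":0,"rz":0,"hand":0},{"dx":0,"dy":0,"dz":0.001,"rx":0,"ry":0,"rz":0,"hand":0},{"dx":0,"dy":0,"dz":0.001,"rx":0,"ry":0,"rz":0,"hand":0},{"dx":0,"dy":0,"dz":0.001,"rx":0,"ry":0,"rz":0,"hand":0},{"dx":0,"dy":0,"dz":0,"rx":0,"ry":0,"rz":0,"hand":0},{"dx":0,"dy":0,"dz":0,"rx":0,"ry":0,"rz":0,"hand":0}]' | egrep 'pos|cont'
python3 -m pendant '[{"dx":0,"dy":0,"dz":0.001,"rx":0,"ry":0,"rz":0,"hand":0},{"dx":0,"dy":0,"dz":0,"rx":0,"ry":0,"rz":0,"hand":0},{"dx":0,"dy":0,"dz":0,"rx":0,"ry":0,"rz":0,"hand":0}]' | egrep 'pos|cont'
python3 -m pendant '[{"dx":0,"dy":0,"dz":0.0007,"rx":0,"ry":0,"rz":0,"hand":0},{"dx":0,"dy":0,"dz":0,"rx":0,"ry":0,"rz":0,"hand":0},{"dx":0,"dy":0,"dz":0,"rx":0,"ry":0,"rz":0,"hand":0}]' | egrep 'pos|cont'
```

```text
position: [0.4998, 0.0801, 0.0982]
contact_force: [5.2, 0.1, -9.6]
position: [0.4998, 0.0802, 0.0973]
contact_force: [6.1, 0.6, -8.3]
position: [0.4998, 0.0801, 0.0966]
contact_force: [4.8, 0.3, -8.0]
```

```bash
python3 -m pendant '[{"dx":0,"dy":0,"dz":0.0007,"rx":0,"ry":0,"rz":0,"hand":0},{"dx":0,"dy":0,"dz":0,"rx":0,"ry":0,"rz":0,"hand":0},{"dx":0,"dy":0,"dz":0,"rx":0,"ry":0,"rz":0,"hand":0}]' | egrep 'pos|cont'
python3 -m pendant '[{"dx":0,"dy":0,"dz":0.0005,"rx":0,"ry":0,"rz":0,"hand":0},{"dx":0,"dy":0,"dz":0,"rx":0,"ry":0,"rz":0,"hand":0},{"dx":0,"dy":0,"dz":0,"rx":0,"ry":0,"rz":0,"hand":0}]' | egrep 'pos|cont'
```

```text
position: [0.4998, 0.0802, 0.0961]
contact_force: [4.8, 1.3, -7.8]
position: [0.4998, 0.0801, 0.0958]
contact_force: [4.9, 1.8, -2.9]
```

Landed: z 0.0958 and the force dropped. Releasing.

```bash
python3 -m pendant '[{"dx":0,"dy":0,"dz":0.0003,"rx":0,"ry":0,"rz":0,"hand":0.0},{"dx":0,"dy":0,"dz":0,"rx":0,"ry":0,"rz":0,"hand":0.012},{"dx":0,"dy":0,"dz":0,"rx":0,"ry":0,"rz":0,"hand":0.025},{"dx":0,"dy":0,"dz":0,"rx":0,"ry":0,"rz":0,"hand":0.035},{"dx":0,"dy":0,"dz":0,"rx":0,"ry":0,"rz":0,"hand":0.035},{"dx":0,"dy":0,"dz":0,"rx":0,"ry":0,"rz":0,"hand":0.035},{"dx":0,"dy":0,"dz":0,"rx":0,"ry":0,"rz":0,"hand":0.035},{"dx":0,"dy":0,"dz":0,"rx":0,"ry":0,"rz":0,"hand":0.035}]' 20
python3 -m pendant '[{"dx":0,"dy":0,"dz":-0.01,"rx":0,"ry":0,"rz":0,"hand":0.035},{"dx":0,"dy":0,"dz":-0.02,"rx":0,"ry":0,"rz":0,"hand":0.035},{"dx":0,"dy":0,"dz":-0.03,"rx":0,"ry":0,"rz":0,"hand":0.035},{"dx":0,"dy":0,"dz":-0.03,"rx":0,"ry":0,"rz":0,"hand":0.035},{"dx":0,"dy":0,"dz":0,"rx":0,"ry":0,"rz":0,"hand":0.035}]'
python3 - <<'E'
from h import *
from rig import manip
import cv2
s=manip.get_state();show(s)
a=manip.get_image("scene")
cv2.imwrite("pics/e.png",cv2.resize(a["frame"][150:290,190:350,::-1],None,fx=4.2,fy=4.2,interpolation=cv2.INTER_CUBIC))
# post push target: fixture y dir and post position
y=.19
print("yawdir -y",np.sin(y),-np.cos(y))
E
```

```text
clock: 11.7
position: [0.4989, 0.0796, 0.0948]
ee_rot: [-0.0, 0.492, 0.871, -0.0]
contact_force: [0.2, 0.5, -0.6]
width: 0.0349
gripper_force: 0.0
clock: 12.12
position: [0.5032, 0.0798, 0.1913]
ee_rot: [0.005, 0.492, 0.871, 0.003]
contact_force: [1.2, 0.2, 0.6]
width: 0.0352
gripper_force: 0.0
12.12 [0.5032 0.0798 0.1913] F [1.24 0.16 0.59] M [ 0.   -0.05  0.02] w 0.0352 g 0.0 q6 -0.52
yawdir -y 0.18885889497650057 -0.9820042351172703
```

View pics/e.png

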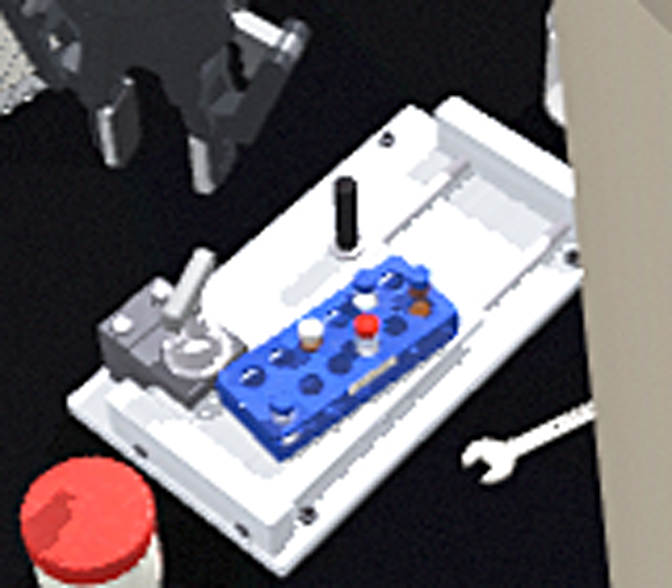

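The T-bar now lies turned at about (190,285), raised and with the fingers clear, and the carriage hasn't moved. Next I'll move behind the post with closed fingers.

```bash
python3 -m pendant '[{"dx":0,"dy":0,"dz":0,"rx":0,"ry":0,"rz":7,"hand":0.0},{"dx":0,"dy":0,"dz":0,"rx":0,"ry":0,"rz":7,"hand":0.0},{"dx":0,"dy":0,"dz":0,"rx":0,"ry":0,"rz":6,"hand":0.0},{"dx":-0.027,"dy":0,"dz":0,"rx":0,"ry":0,"rz":0,"hand":0.0},{"dx":-0.027,"dy":0,"dz":0,"rx":0,"ry":0,"rz":0,"hand":0.0},{"dx":-0.026,"dy":0,"dz":0,"rx":0,"ry":0,"rz":0,"hand":0.0},{"dx":0,"dy":0,"dz":0,"rx":0,"ry":0,"rz":0,"hand":0.0},{"dx":0,"dy":0,"dz":0,"rx":0,"ry":0,"rz":0,"hand":0.0}]' 
python3 -c "
from h import *
from rig import manip
s=manip.get_state();show(s);print(delta(s,[.5149,-.0009,.075],.19+np.pi/2))"
```

```text
clock: 12.83
position: [0.5142, 0.0004, 0.1842]
ee_rot: [-0.001, 0.636, 0.771, -0.0]
contact_force: [0.4, 0.3, -0.3]
width: 0.0003
gripper_force: 0.0
12.83 [5.142e-01 4.000e-04 1.842e-01] F [ 0.35  0.27 -0.26] M [ 0.05 -0.02  0.03] w 0.0003 g 0.0 q6 -0.33
(array([-0.0015,  0.0006,  0.1092]), array([-0.09, -0.04,  0.05]))
```

```bash
python3 -m pendant '[{"dx":0,"dy":0.0006,"dz":0.027,"rx":0,"ry":0,"rz":0,"hand":0.0},{"dx":0,"dy":0,"dz":0.027,"rx":0,"ry":0,"rz":0,"hand":0.0},{"dx":0,"dy":0,"dz":0.027,"rx":0,"ry":0,"rz":0,"hand":0.0},{"dx":0,"dy":0,"dz":0.027,"rx":0,"ry":0,"rz":0,"hand":0.0},{"dx":0,"dy":0,"dz":0,"rx":0,"ry":0,"rz":0,"hand":0.0},{"dx":0,"dy":0,"dz":0,"rx":0,"ry":0,"rz":0,"hand":0.0}]' 
python3 -m pendant '[{"dx":-0.005,"dy":0,"dz":0,"rx":0,"ry":0,"rz":0,"hand":0.0},{"dx":-0.005,"dy":0,"dz":0,"rx":0,"ry":0,"rz":0,"hand":0.0},{"dx":-0.005,"dy":0,"dz":0,"rx":0,"ry":0,"rz":0,"hand":0.0},{"dx":-0.005,"dy":0,"dz":0,"rx":0,"ry":0,"rz":0,"hand":0.0},{"dx":-0.005,"dy":0,"dz":0,"rx":0,"ry":0,"rz":0,"hand":0.0}]'
python3 - <<'E'
from h import *
from rig import manip
import cv2
s=manip.get_state();show(s);print(delta(s,[.5149,-.0009,.075],.19+np.pi/2))
a=manip.get_image("scene")
cv2.imwrite("pics/f.png",cv2.resize(a["frame"][150:290,190:350,::-1],None,fx=4.2,fy=4.2,interpolation=cv2.INTER_CUBIC))
E
```

```text
clock: 13.33
position: [0.5136, 0.0024, 0.0759]
ee_rot: [-0.002, 0.635, 0.772, -0.001]
contact_force: [-0.7, 1.0, 0.2]
width: 0.0003
gripper_force: 0.0
clock: 13.75
position: [0.5211, -0.0234, 0.0782]
ee_rot: [0.001, 0.636, 0.772, 0.001]
contact_force: [0.0, 4.0, 2.3]
width: 0.0
gripper_force: 1.7
13.75 [ 0.5211 -0.0234  0.0782] F [0.   4.02 2.29] M [0.55 0.03 0.03] w 0.0 g 1.7 q6 -0.37
(array([ 0.0232, -0.0017,  0.0032]), array([ 0.16, -0.01,  0.15]))
```

View pics/f.png

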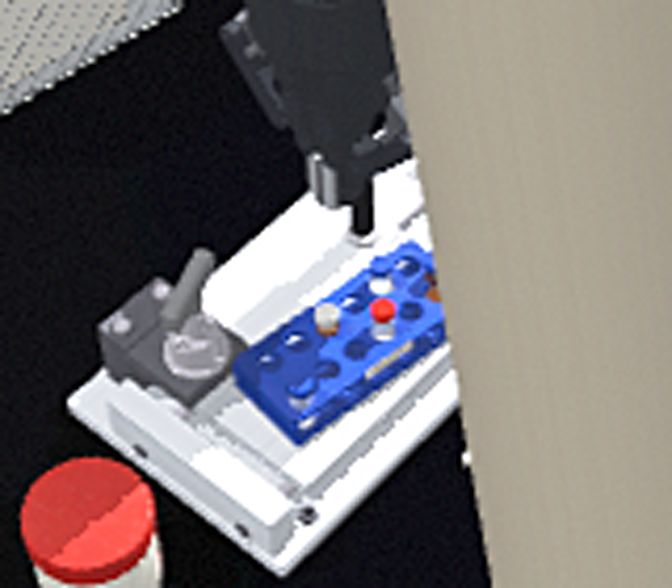

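The fingers stand behind the post near (345,200). The rack has begun sliding, and the plunger stays up.

```bash
python3 -m pendant '[{"dx":-0.005,"dy":0,"dz":0.002,"rx":0,"ry":0,"rz":0,"hand":0.0},{"dx":-0.005,"dy":0,"dz":0,"rx":0,"ry":0,"rz":0,"hand":0.0},{"dx":-0.005,"dy":0,"dz":0,"rx":0,"ry":0,"rz":0,"hand":0.0},{"dx":-0.005,"dy":0,"dz":0,"rx":0,"ry":0,"rz":0,"hand":0.0},{"dx":-0.005,"dy":0,"dz":0,"rx":0,"ry":0,"rz":0,"hand":0.0},{"dx":-0.005,"dy":0,"dz":0,"rx":0,"ry":0,"rz":0,"hand":0.0},{"dx":-0.005,"dy":0,"dz":0,"rx":0,"ry":0,"rz":0,"hand":0.0},{"dx":-0.005,"dy":0,"dz":0,"rx":0,"ry":0,"rz":0,"hand":0.0},{"dx":-0.005,"dy":0,"dz":0,"rx":0,"ry":0,"rz":0,"hand":0.0},{"dx":-0.005,"dy":0,"dz":0,"rx":0,"ry":0,"rz":0,"hand":0.0},{"dx":-0.003,"dy":0,"dz":0,"rx":0,"ry":0,"rz":0,"hand":0.0},{"dx":-0.002,"dy":0,"dz":0,"rx":0,"ry":0,"rz":0,"hand":0.0}]' 
python3 -m pendant '[{"dx":-0.002,"dy":0,"dz":0,"rx":0,"ry":0,"rz":0,"hand":0.0},{"dx":-0.002,"dy":0,"dz":0,"rx":0,"ry":0,"rz":0,"hand":0.0},{"dx":-0.002,"dy":0,"dz":0,"rx":0,"ry":0,"rz":0,"hand":0.0},{"dx":0,"dy":0,"dz":0,"rx":0,"ry":0,"rz":0,"hand":0.0},{"dx":0,"dy":0,"dz":0,"rx":0,"ry":0,"rz":0,"hand":0.0}]'
```

```text
clock: 14.8
position: [0.5304, -0.0779, 0.0747]
ee_rot: [-0.0, 0.636, 0.772, -0.0]
contact_force: [-2.0, 2.4, 2.0]
width: 0.0004
gripper_force: 1.4
clock: 15.22
position: [0.5318, -0.0835, 0.0747]
ee_rot: [0.0, 0.635, 0.772, -0.0]
contact_force: [-0.5, 1.0, -0.7]
width: 0.0001
gripper_force: 0.5
```

```bash
python3 -m pendant '[{"dx":-0.002,"dy":0,"dz":0,"rx":0,"ry":0,"rz":0,"hand":0.0},{"dx":-0.0015,"dy":0,"dz":0,"rx":0,"ry":0,"rz":0,"hand":0.0},{"dx":-0.001,"dy":0,"dz":0,"rx":0,"ry":0,"rz":0,"hand":0.0},{"dx":-0.001,"dy":0,"dz":0,"rx":0,"ry":0,"rz":0,"hand":0.0}]' | egrep 'pos|cont'
python3 -m pendant '[{"dx":-0.001,"dy":0,"dz":0,"rx":0,"ry":0,"rz":0,"hand":0.0},{"dx":-0.001,"dy":0,"dz":0,"rx":0,"ry":0,"rz":0,"hand":0.0},{"dx":0,"dy":0,"dz":0,"rx":0,"ry":0,"rz":0,"hand":0.0}]' | egrep 'pos|cont'
```

```text
position: [0.5327, -0.0885, 0.0747]
contact_force: [-1.2, 2.2, 0.2]
position: [0.5329, -0.0897, 0.0748]
contact_force: [-1.1, 5.0, -1.3]
```

```bash
python3 -m pendant '[{"dx":-0.001,"dy":0,"dz":0,"rx":0,"ry":0,"rz":0,"hand":0.0},{"dx":0,"dy":0,"dz":0,"rx":0,"ry":0,"rz":0,"hand":0.0}]' | egrep 'pos|cont'
python3 -m pendant '[{"dx":-0.001,"dy":0,"dz":0,"rx":0,"ry":0,"rz":0,"hand":0.0},{"dx":0,"dy":0,"dz":0,"rx":0,"ry":0,"rz":0,"hand":0.0}]' | egrep 'pos|cont'
```

```text
position: [0.5329, -0.0897, 0.0748]
contact_force: [-1.5, 7.5, 0.7]
position: [0.5329, -0.0898, 0.0747]
contact_force: [-0.7, 9.2, 2.2]
```

Against the end stop: the position holds while the force rises. I'll back off, lift clear and check.

```bash
python3 -m pendant '[{"dx":0.003,"dy":0,"dz":0,"rx":0,"ry":0,"rz":0,"hand":0.0},{"dx":0.006,"dy":0,"dz":0,"rx":0,"ry":0,"rz":0,"hand":0.0},{"dx":0.006,"dy":0,"dz":0,"rx":0,"ry":0,"rz":0,"hand":0.0},{"dx":0,"dy":0,"dz":-0.02,"rx":0,"ry":0,"rz":0,"hand":0.0},{"dx":0,"dy":0,"dz":-0.03,"rx":0,"ry":0,"rz":0,"hand":0.0},{"dx":0,"dy":0,"dz":-0.03,"rx":0,"ry":0,"rz":0,"hand":0.0},{"dx":0,"dy":0,"dz":-0.03,"rx":0,"ry":0,"rz":0,"hand":0.0},{"dx":0,"dy":0,"dz":-0.03,"rx":0,"ry":0,"rz":0,"hand":0.0},{"dx":0,"dy":0,"dz":0,"rx":0,"ry":0,"rz":0,"hand":0.0},{"dx":0,"dy":0,"dz":0,"rx":0,"ry":0,"rz":0,"hand":0.0}]'
python3 - <<'E'
from h import *
from rig import manip
import cv2
a=manip.get_image("scene"); b=manip.get_image("top")
x=cv2.resize(a["frame"][150:290,190:350,::-1],(400,350)); y=cv2.resize(b["frame"][150:280,200:350,::-1],(400,350))
cv2.imwrite("pics/g.png",np.hstack([x,y]))
E
```

```text
clock: 16.97
position: [0.5322, -0.0783, 0.2172]
ee_rot: [0.003, 0.635, 0.772, 0.001]
contact_force: [-0.1, -0.2, -1.0]
width: 0.0005
gripper_force: 0.0
```

View pics/g.png

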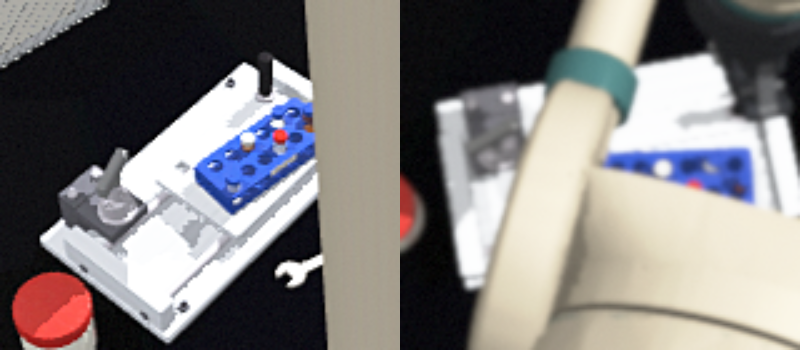

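The carriage is at the right end, with the post top at about (265,56) in the left view. The plunger is still turned and raised, and the robot is clear. I'll check the post position numerically and hand in.

Run:
```python
from h import *
from rig import manip
S=Cam(np.load("pics/scene0.npz"))
p0=np.array([.5206,-.0304,.0842]); u=np.array([190+265/2.5,150+56/2.5]); d=np.array([.189,-.982,0])
print(least_squares(lambda t:S.proj(p0+t[0]*d)[0]-u,[.05]).x)
print(manip.sign_off())
```

```text
[0.07873529]
the job is handed in; nothing more can be done
None
```

The plunger is retracted in its rest notch, turned about 70°, and the carriage is against its right-hand stop (about 79 mm of travel measured from the camera); the job was handed in at about 17 s of the 67 s limit, and no verdict was returned.

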